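# Turn the bead display to the front and hold it

### The arm

A 6-joint arm with a two-finger parallel gripper is mounted at the origin on the work surface. World frame = base frame: x ahead of the robot, y to its left, z up, the work surface at z = 0. Lengths are in mm, angles in rad, forces in N, time in s.
With the tool pointing down it reaches from about 275 to 750 mm from the base axis. Payload 10.2 kg.
Tool frame: the origin (TCP) lies midway between the tips of the shut fingers; the grasp point (between the pads) lies 19 mm behind it; z points along the fingers, y is the line along which they close (so a half turn about z gives the same grasp; the last joint's range is limited). The gripper opens to 85 mm and grips with 20 to 120 N. Pads are 22 mm wide; open, the fingers measure 114 mm over their backs; the gripper's body (76 mm by 85 mm) begins 54 mm behind the grasp point. The pads swing forward as they close: fully open they stand 13 mm farther back than shut.
Start: joints at [-1.344, 0.313, 1.498, -0, 1.331, -0.223], TCP at [228.251, -472.792, 231.294] pointing down, gripper open.
Joint ranges: [-2.94, 2.94], [-0.97, 2.17], [0.19, 2.56], [-1.23, 4.37], [0.02, 3.11], [-2.88, 2.88]. Speed limits (rad/s): [2.39, 2.39, 3.01, 3.14, 3.14, 3.14].

### API

Orientations are given as a unit quaternion [w, x, y, z].
In Python, from rig import ctrl gives the robot as it stands.
- The arm moves only by the tool send_rows, never from a script. Its argument "targets" is a list of rows, each an object with "offset": the shift along the world's x, y, z in cm, a list of three; "spin": the turn about the world's z in rad. A call has 1 to 8 rows; each row is the pose to reach, as a shift and turn from the pose commanded when the call began; what a row does not reach only later rows make up. A row lasts 1/12 s, in which the tool goes at most 41.7 mm and 7.16 degrees, less where a joint would pass 70% of its speed; a pose out of reach is approached as far as the arm can. A call with a gripper value outside its range is refused whole. "grip" is the opening, from 0 (shut) to 1 (fully open), set as the call begins (left out, the last holds). The fingers move at their own pace and stop on an object; "squeeze" is the grip in N (left out, the last holds). Time passes only in rows, so rows that repeat a pose let the fingers close. It gives the time, the measured TCP pose, the force, the opening and the grip force at its end, in the units of the state.
- ctrl.sense(): the state, without advancing time (a new reading comes with each control period).
- ctrl.capture(name): name is "side" or "top" or "wrist"; returns (picture, depth): 400x640x3 uint8, red, green, blue; 400x640 float32, mm along the optical axis (not along the pixel's ray), 0 where there is no reading.
- ctrl.calibration(name): a dict with "fx", "fy", "cx", "cy" (pixels), "view" (4x4, takes a point from world to camera coordinates); the wrist camera has in their place "mount" (4x4, takes a point from camera to tool coordinates, whose origin is the TCP and whose axes are the flange's). Camera axes: x right, y down, z forward; pixel columns grow to the right and rows downward; lengths in mm; the calibration is good to about 2 mm. A picture is of the moment at which its call begins: read the wrist's pose just before it. calibration takes no time and is no camera call.
- ctrl.finish_job(): hands the job in; it is judged then, once.
Trained networks look in the newest picture that a camera, given by its name, has taken for a name from the list of things; names that differ only in an ending like _2 or _b are one class to them, and where a whole thing is asked for, a point or a joint stands for the part that bears it (a point fixed in the world has none). Each returns a list of dicts, best first, with "conf" (0 to 1); they miss things now and then, are a little off and sometimes report something else, mostly with a low value. They report only what shows in the picture. A call takes as long as a camera call. They do not tell look-alikes from the thing itself.
- ctrl.search_frame(camera, query): "box" ([left, top, right, bottom] in pixels, round what is visible of it).
- ctrl.place_of(camera, query): "uv" ([column, row] in pixels: a listed point, or the origin of a listed thing).
The state is a dict: "time_s": time; "joints": joint angles; "dq": joint speeds; "tau": joint torques, N m; "eef_pos": TCP position; "ee_rot": TCP orientation; "force": force on the tool from outside, world axes, zero at the start; "wrist_torque": the same for the moment, N m; "grip_width": opening from 0.0 (shut) to 1.0 (fully open); "grip_force": force on a finger pad.
Only numpy, scipy, OpenCV 4.12 (cv2) and the standard library are available. Lean on these libraries where they do the work, as an engineer would, in place of code of your own. Each camera call takes 0.05 s, during which the arm holds its last target. There are 200 camera calls.

### The job

Take one of the four upright dowels on the turntable lightly in the gripper (20 to 40 N is plenty) and turn the table slowly until the canister of orange beads stands squarely in front of the red marker on the pine shelf. Touch nothing that stands on the turntable and let nothing slide or tip. A spring swings the table back when let go, so finish with the gripper still closed on the dowel, holding the turntable still with the canister at the marker.

Things in the scene. Friction and masses are not known exactly. Their poses are not given: they have to be found in the camera images.
- shelf: Low fixed pine board 380 x 380 mm, top 20 mm above the work surface. Origin on the work surface, exactly under the turntable's axis. A red arrowhead marker (50 mm wide, 8 mm high) lies on its front edge, on its own -x axis, 175 mm from the centre: the canister must end on that axis, on the marker's side. The board is turned up to 0.3 rad from the room's axes.
- turntable: Pale ash disc, 300 mm diameter, 18 mm thick; turns either way, up to 3.1 rad, about the vertical axis through its origin (centre of its underside, 30 mm above the work surface; top at 48 mm). Its orientation turns with it. Starts at rest; a spring pulls it back to the start with 0.15 N m per rad (2 N at a dowel after a right angle). Needed turn: 0.9 to 2.2 rad, to the left or the right.
- dowel_a (a point): Grip point of a fixed upright beech dowel, 18 mm diameter, standing 97 mm above the disc's top face, 130 mm from the axis, at the disc's own (-x, +y) diagonal. The point lies on the dowel's axis, 18 mm below its top end; it moves with the disc. Only glued in: grip with 20 to 40 N a finger; both fingers together must stay under 90 N.
- dowel_b (a point): Grip point of a fixed upright beech dowel, 18 mm diameter, standing 97 mm above the disc's top face, 130 mm from the axis, at the disc's own (-x, -y) diagonal. The point lies on the dowel's axis, 18 mm below its top end; it moves with the disc. Only glued in: grip with 20 to 40 N a finger; both fingers together must stay under 90 N.
- dowel_c (a point): Grip point of a fixed upright beech dowel, 18 mm diameter, standing 97 mm above the disc's top face, 130 mm from the axis, at the disc's own (+x, -y) diagonal. The point lies on the dowel's axis, 18 mm below its top end; it moves with the disc. Only glued in: grip with 20 to 40 N a finger; both fingers together must stay under 90 N.
- dowel_d (a point): Grip point of a fixed upright beech dowel, 18 mm diameter, standing 97 mm above the disc's top face, 130 mm from the axis, at the disc's own (+x, +y) diagonal. The point lies on the dowel's axis, 18 mm below its top end; it moves with the disc. Only glued in: grip with 20 to 40 N a finger; both fingers together must stay under 90 N.
- canister_center (a point): Centre (half-way up) of the screw-top clear plastic canister full of orange beads, orange ribbed lid: 64 mm diameter, 76 mm tall, about 180 g. Stands loose on the disc about 85 mm from the axis, at the disc's +y or -y side. Not to be touched.
- abacus_center (a point): Centre of the small beech abacus, 34 x 100 x 72 mm tall, loose on the disc at its +x side, 85 mm from the axis, long side across the radius. Leave untouched.
- dish_center (a point): Centre of the grey ceramic dish, 80 mm diameter, 28 mm tall, loose on the disc at its -x side, 85 mm from the axis. Leave untouched.
- rings_center (a point): Centre of the stack of pink rubber counting rings (one solid piece), 58 mm diameter, 55 mm tall to the tip of its peg (origin 25 mm above its underside), loose on the disc opposite the canister. Leave untouched.
- canister: The same canister; origin at the centre of its underside.
- abacus: The same abacus; origin at the centre of its underside.
- dish: The same dish; origin at the centre of its underside.
- rings: The same ring stack; origin at the centre of its underside.
Not all that is in view belongs to the job. Leave any purple or turquoise look-alike of the dish alone.

How it is judged (in metres and radians):
On the way:
1. the fingers hold the turntable and have begun to turn it (contact force between the fingers and turntable above 1 N and distance of canister_center from where it was at the start of the episode above 0.03 m), for 0.1 s.
At the end, for the whole second after the job is handed in: Canister centre within 14 mm of the line from turntable axis to red marker, on the marker's side; fingers press on the turntable with over 1 N and it is still (under 0.06 rad/s); canister, abacus, dish, rings upright in their places on the disc, 60 to 110 mm from the axis (y of canister_center in the frame of shelf between -0.014 and 0.014 m and x of canister_center in the frame of shelf below -0.06 m and contact force between the fingers and turntable above 1 N and angular speed of turntable below 0.06 rad/s and angle between each of canister_center, abacus_center, dish_center, rings_center's own z axis and vertical below 0.15 rad and horizontal distance between canister_center and turntable between 0.06 and 0.11 m and horizontal distance between abacus_center and turntable between 0.06 and 0.11 m and horizontal distance between dish_center and turntable between 0.06 and 0.11 m and horizontal distance between rings_center and turntable between 0.06 and 0.11 m and x of dish_center in the frame of turntable below -0.06 m and x of abacus_center in the frame of turntable above 0.06 m and x of canister_center in the frame of turntable between -0.025 and 0.025 m and x of rings_center in the frame of turntable between -0.025 and 0.025 m); the arm keeps its last pose, push and grip.
It fails at once if a dowel is squeezed or pushed with more than 90 N (contact force between the fingers and turntable above 90 N).
It fails at once if the turntable is spun faster than 1.5 rad/s (angular speed of turntable above 1.5 rad/s).
It fails at once if the robot touches the canister, abacus, dish or rings (contact force between any of the fingers, the arm and canister above 1 N or contact force between any of the fingers, the arm and abacus above 1 N or contact force between any of the fingers, the arm and dish above 1 N or contact force between any of the fingers, the arm and rings above 1 N).
It also fails if it takes over 38 s, if anything falls off the work surface, if the arm or the gripper's body presses on something with over 40 N, if the wrist force passes 120 N, or if a joint passes its speed limit or range.

## Working session

There is one attempt and no reset: what is moved stays moved. The work goes in short steps, Python scripts to look and compute and a tool call to move; the robot and the scene stay as the last step left them, time stands still between calls to the robot, and variables do not carry over. Pictures are saved under pics/ and viewed, at most 10 in all, crops included, and the job is handed in when it is done.

Besides the shell and the picture viewer there is one more tool, called after "Call:" in YAML: its name, and indented under it one key for each argument. send_rows: Moves the arm, as the interface text tells. Its arguments: {"type":"object","properties":{"targets":{"type":"array"},"grip":{"type":"number"},"squeeze":{"type":"number"}},"required":["targets"]}

```bash
mkdir -p pics; ls; cat > h.py <<'E'
import numpy as np, cv2
from rig import ctrl
def save(im,n): cv2.imwrite('pics/'+n,im[:,:,::-1])
def world(cam,uv,d):
    c=ctrl.calibration(cam)
    p=np.array([(uv[0]-c['cx'])/c['fx']*d,(uv[1]-c['cy'])/c['fy']*d,d,1])
    return (np.linalg.inv(np.array(c['view']))@p)[:3]
def ray(cam,uv):
    o=world(cam,uv,0.0); d=world(cam,uv,1000.)-o
    return o,d/np.linalg.norm(d)
def atz(cam,uv,z):
    o,d=ray(cam,uv); return o+d*(z-o[2])/d[2]
def tri(rs):
    A=sum(np.eye(3)-np.outer(d,d) for o,d in rs); b=sum((np.eye(3)-np.outer(d,d))@o for o,d in rs)
    return np.linalg.solve(A,b)
E
cat > s1.py <<'E'
from h import *
np.set_printoptions(precision=1,suppress=True)
Z={'shelf':0,'turntable':30,'dowel_a':127,'canister_center':86,'abacus_center':84,'dish_center':62,'rings_center':73}
for cam in('top','side'):
    im,d=ctrl.capture(cam); save(im,cam+'1.png')
    for q,z in Z.items():
        for r in ctrl.place_of(cam,q)[:6]:
            print(cam,q,round(r['conf'],2),np.array(r['uv']),atz(cam,r['uv'],z))
print(ctrl.sense())
E
python3 s1.py
```

```text
pics
top turntable 0.59 [363.3 155.2] [646.1 -42.8  30. ]
top turntable 0.44 [403.9 171.7] [ 614.6 -121.    30. ]
top dowel_a 0.89 [442.2 125.5] [ 677.3 -169.9  127. ]
top dowel_a 0.89 [350.   73.2] [770.5  -9.4 127. ]
top dowel_a 0.7 [296.7 163.8] [605.9  81.6 127. ]
top dowel_a 0.55 [394.3 212.9] [523.6 -83.8 127. ]
top canister_center 0.9 [407.9 172.6] [ 601.4 -116.9   86. ]
top canister_center 0.53 [403.1 171.6] [ 603.2 -108.3   86. ]
top abacus_center 0.71 [385.8 111. ] [717.1 -78.9  84. ]
top dish_center 0.96 [383.7 308.1] [361.6 -73.9  62. ]
top dish_center 0.93 [295.2 307.3] [362.1  82.4  62. ]
top dish_center 0.93 [215.5 181.7] [584.8 232.1  62. ]
top dish_center 0.7 [346.3 193.9] [565.   -7.6  62. ]
top rings_center 0.64 [327.2 127.9] [686.6  28.7  73. ]
side turntable 0.72 [308.3 183. ] [646.3 -59.8  30. ]
side dowel_a 0.98 [327.  117.7] [ 679.8 -175.3  127. ]
side dowel_a 0.73 [368.4 158.4] [520.9 -81.8 127. ]
side dowel_a 0.63 [278.4 178.7] [614.5  69.1 127. ]
side dowel_a 0.6 [243.9 136.8] [767.5  -3.8 127. ]
side canister_center 0.6 [344.2 158. ] [ 592.3 -112.7   86. ]
side abacus_center 0.71 [287.5 148. ] [715.  -77.3  84. ]
side abacus_center 0.52 [290.8 154.5] [692.5 -60.6  84. ]
side dish_center 0.96 [326.6 198.8] [560.5  -3.1  62. ]
side dish_center 0.93 [443.1 235.5] [342.5 -36.2  62. ]
side dish_center 0.83 [225.6 289.7] [556.7 263.   62. ]
side dish_center 0.72 [397.6 298.4] [345.4 129.   62. ]
side rings_center 0.67 [265.2 181.9] [680.5  35.2  73. ]
{'time_s': 0.8, 'joints': array([-1.3,  0.3,  1.5, -0. ,  1.3, -0.2]), 'dq': array([ 0., -0., -0., -0.,  0., -0.]), 'tau': array([ -0. , -41.2, -26. ,  -0. ,   0. ,   0. ]), 'eef_pos': array([ 228.3, -472.8,  231.3]), 'ee_rot': array([-0. ,  1. ,  0.2, -0. ]), 'force': array([ 0.3, -0.3,  0.4]), 'wrist_torque': array([-0. , -0. , -0.1]), 'grip_force': 0.0, 'grip_width': 1.0022397589753766}
```

View pics/top1.png

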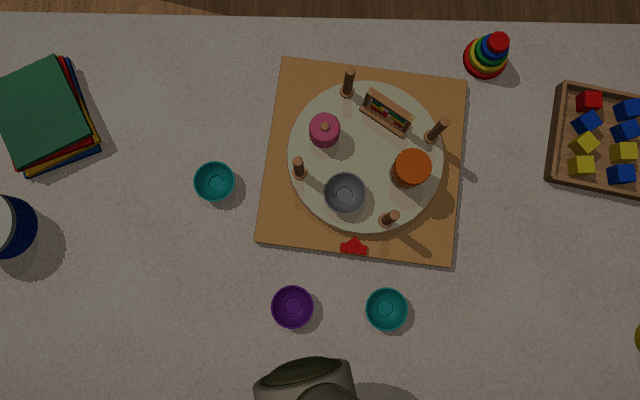

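View pics/side1.png

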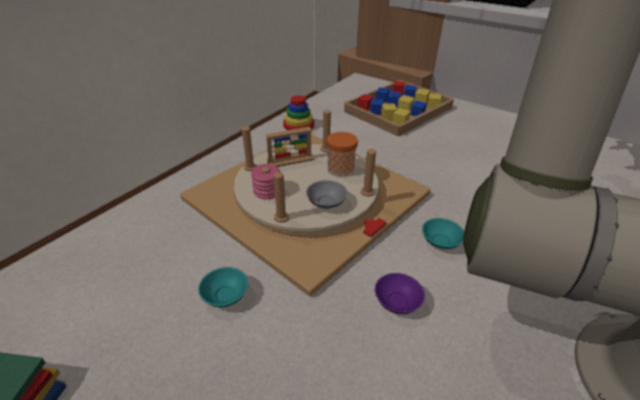

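The top view shows the canister at (412,167), the red marker at (354,247), and dowels at (350,73), (442,125), (297,164) and (394,213). The grey dish sits on the disc at (345,192), and its purple and turquoise look-alikes are off the disc. The side view agrees, with the marker at (374,227) and the nearest dowel's top at (369,155). I'll triangulate next.

```bash
cat > s2.py <<'E'
from h import *
from scipy.spatial.transform import Rotation as R
np.set_printoptions(precision=1,suppress=True)
T=[(442.2,125.5),(350,73.2),(296.7,163.8),(394.3,212.9),(407.9,172.6)]
S=[(327,117.7),(243.9,136.8),(278.4,178.7),(368.4,158.4),(344.2,158)]
P=[tri([ray('top',a),ray('side',b)]) for a,b in zip(T,S)]
for p in P: print(p)
c=np.mean(P[:4],0)
print('centre',c,'radii',[np.linalg.norm((p-c)[:2]) for p in P])
for cam in('top','side'):
    im=cv2.imread(f'pics/{cam}1.png'); h=cv2.cvtColor(im,cv2.COLOR_BGR2HSV)
    m=((h[...,0]<5)|(h[...,0]>174))&(h[...,1]>180)&(h[...,2]>90)
    n,l,st,ce=cv2.connectedComponentsWithStats(m.astype(np.uint8))
    for i in range(1,n):
        if st[i,4]>40: print(cam,'red',ce[i],st[i],atz(cam,ce[i],26))
    # board: rectangle in top view
    if cam=='top':
        w=((h[...,0]>8)&(h[...,0]<22)&(h[...,1]>105)&(h[...,2]>110)).astype(np.uint8)
        n,l,st,ce=cv2.connectedComponentsWithStats(w); k=1+np.argmax(st[1:,4])
        pts=np.argwhere(l==k)[:,::-1].astype(np.float32)
        W=np.array([atz('top',q,20)[:2] for q in cv2.convexHull(pts)[:,0]],np.float32)
        print('board',cv2.minAreaRect(W))
an=lambda p:np.degrees(np.arctan2(*(p-c)[:2][::-1]))
print('angles',[an(p) for p in P])
s=ctrl.sense(); print('tool y',R.from_quat(s['ee_rot'],scalar_first=True).as_matrix()[:,1])
E
python3 s2.py
```

```text
[ 675.9 -169.   130.7]
[772.9  -9.4 122.5]
[603.4  81.2 138.4]
[523.1 -84.5 124.9]
[ 599.9 -119.5   80.3]
centre [643.8 -45.4 129.1] radii [np.float64(127.63339938659898), np.float64(134.0160450606034), np.float64(132.9341538186786), np.float64(126.88123590012235), np.float64(86.1226815380101)]
top red [498.9  40.4] [489  32  21  18 293] [ 891.4 -322.3   26. ]
top red [469.8  59.5] [465  40  18  36 115] [ 849.  -260.4   26. ]
top red [593.3  98.4] [585  90  18  17 270] [ 770.6 -507.1   26. ]
top red [353.3 246.7] [340 237  27  18 305] [470.3 -23.4  26. ]
board ((644.188232421875, -44.23216247558594), (376.4991455078125, 375.82513427734375), 83.0425033569336)
side red [398.2  86.2] [393  81  11  11  85] [ 736.3 -666.3   26. ]
side red [363.5 101. ] [358  95  14  14 118] [ 768.6 -501.    26. ]
side red [297.6  99.4] [292  96  14   8  79] [ 935.1 -393.    26. ]
side red [372.9 226.1] [364 219  21  17 214] [468.2 -24.2  26. ]
angles [np.float64(-75.45625257392693), np.float64(15.576098739779038), np.float64(107.70709203552084), np.float64(-162.06172892047462), np.float64(-120.71086512774184)]
tool y [ 0.4 -0.9 -0. ]
```

Call:
send_rows:
  targets:
    - {"offset": [2, 2.5, 0], "spin": -0.03}
    - {"offset": [4, 5.3, 0], "spin": -0.06}
    - {"offset": [6, 8, 0], "spin": -0.1}
    - {"offset": [8, 10.6, 0], "spin": -0.13}
    - {"offset": [10, 13.3, 0], "spin": -0.165}
    - {"offset": [12, 16, 0], "spin": -0.165}
    - {"offset": [14, 18.5, 0], "spin": -0.165}
    - {"offset": [16, 21, 0], "spin": -0.165}
  grip: 0.7

```text
time_s: 1.47
eef_pos: [389.0, -261.4, 231.5]
ee_rot: [0.0, 0.99, 0.142, 0.0]
force: [0.6, -0.5, 0.2]
grip_width: 0.702
grip_force: 0.0
```

Call:
send_rows:
  targets:
    - {"offset": [2, 2.7, 0], "spin": 0}
    - {"offset": [4, 5.3, 0], "spin": 0}
    - {"offset": [6, 8, 0], "spin": 0}
    - {"offset": [8, 10.7, 0], "spin": 0}
    - {"offset": [10, 13.3, 0], "spin": 0}
    - {"offset": [12, 16, 0], "spin": 0}
    - {"offset": [13.4, 18, 0], "spin": 0}
    - {"offset": [13.4, 18, 0], "spin": 0}

```text
time_s: 2.13
eef_pos: [523.9, -79.5, 231.1]
ee_rot: [-0.0, 0.99, 0.144, 0.0]
force: [-0.2, -0.3, 0.5]
grip_width: 0.701
grip_force: 0.0
```

```bash
cat > s3.py <<'E'
from h import *
import sys
from scipy.spatial.transform import Rotation as R
np.set_printoptions(precision=2,suppress=True)
s=ctrl.sense(); im,d=ctrl.capture('wrist'); save(im,sys.argv[1])
c=ctrl.calibration('wrist'); M=np.array(c['mount'])
Rt=R.from_quat(s['ee_rot'],scalar_first=True).as_matrix(); 
print(s['eef_pos'],'tool y',Rt[:,1],s['joints'],s['force'],s['grip_width'],s['time_s'])
def ray_w(uv):
    v=M[:3,:3]@np.array([(uv[0]-c['cx'])/c['fx'],(uv[1]-c['cy'])/c['fy'],1])
    o=Rt@M[:3,3]+s['eef_pos']; return o,Rt@v
for q,z in (('dowel_a',127),('canister_center',86),('dish_center',62),('turntable',30)):
    for r in ctrl.place_of('wrist',q)[:4]:
        o,v=ray_w(r['uv']); print(q,round(r['conf'],2),np.array(r['uv']),o+v*(z-o[2])/v[2])
E
python3 s3.py w1.png
```

```text
[523.85 -79.49 231.12] tool y [ 0.28 -0.96 -0.  ] [-0.37  0.32  1.48  0.    1.33  0.91] [-0.22 -0.26  0.47] 0.7010651901308039 2.1333
dowel_a 0.95 [486.3  49.5] [ 677.38 -177.32  127.  ]
dowel_a 0.74 [150.2  44.3] [605.95  75.88 127.  ]
dowel_a 0.56 [317.6 206.1] [514.91 -88.18 127.  ]
dish_center 0.9 [257.2 127.2] [560.47  -7.98  62.  ]
dish_center 0.89 [161.9 245.7] [389.78  71.63  62.  ]
dish_center 0.77 [55.2 34.1] [590.6  200.92  62.  ]
dish_center 0.61 [282.8 278.4] [387.05 -81.8   62.  ]
turntable 0.74 [315.5  61.4] [643.93 -48.44  30.  ]
turntable 0.25 [256.9 124.4] [559.65  -1.75  30.  ]
```

View pics/w1.png

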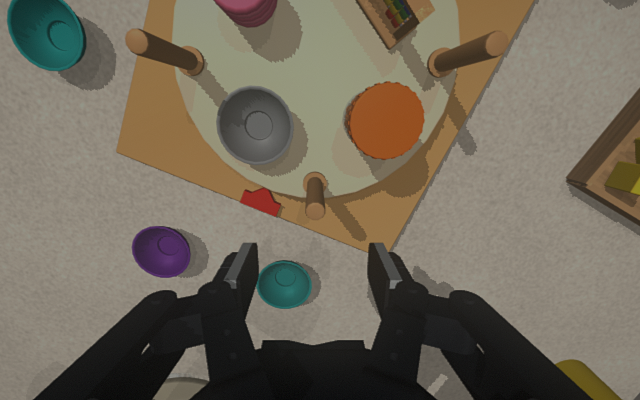

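The wrist view shows the dowel's top at (315,211) and its base at (316,182), centred between the fingers. The lid is at (386,120) and the marker at (261,202). I'll refine from these.

```bash
cat > s4.py <<'E'
from h import *
from scipy.spatial.transform import Rotation as R
np.set_printoptions(precision=1,suppress=True)
s=ctrl.sense(); c=ctrl.calibration('wrist'); M=np.array(c['mount']); Rt=R.from_quat(s['ee_rot'],scalar_first=True).as_matrix()
o=Rt@M[:3,3]+s['eef_pos']
def w(uv,z):
    v=Rt@M[:3,:3]@np.array([(uv[0]-c['cx'])/c['fx'],(uv[1]-c['cy'])/c['fy'],1]); return o+v*(z-o[2])/v[2]
print('top',w((315,211),145),'base',w((316,182),48),'lid',w((386,120),122),'marker',w((261,202),26))
print('wrist cam',o)
for uv in ((389,217.5),(394,213)): print(atz('top',(uv),145))
# triangulate the grip point: wrist + top + side
def rw(uv): v=w(uv,0)-o; return o,v/np.linalg.norm(v)
print('grip tri',tri([rw((317.6,206.1)),ray('top',(394.3,212.9)),ray('side',(368.4,158.4))]))
E
python3 s4.py
```

```text
top [513.9 -89.4 145. ] base [514.7 -91.3  48. ] lid [ 602.8 -127.1  122. ] marker [463.6 -32.4  26. ]
wrist cam [596.4 -62.8 375.1]
[513.9 -71.7 145. ]
[521.4 -80.1 145. ]
grip tri [519.8 -86.4 128.3]
```

Call:
send_rows:
  targets:
    - {"offset": [-0.2, -0.2, -2], "spin": 0}
    - {"offset": [-0.5, -0.5, -4], "spin": 0}
    - {"offset": [-0.5, -0.5, -6], "spin": 0}
    - {"offset": [-0.5, -0.5, -7], "spin": 0}
    - {"offset": [-0.5, -0.5, -7], "spin": 0}

```text
time_s: 2.8
eef_pos: [516.1, -88.2, 159.6]
ee_rot: [-0.001, 0.99, 0.141, -0.002]
force: [0.8, 0.6, -0.7]
grip_width: 0.696
grip_force: 0.0
```

```bash
python3 s3.py w2.png
```

```text
[516.13 -88.17 159.58] tool y [ 0.28 -0.96 -0.  ] [-0.39  0.38  1.6  -0.    1.16  0.89] [ 0.85  0.62 -0.69] 0.6964942647199442 2.8
dowel_a 0.74 [304.4 225.1] [515.6  -83.69 127.  ]
dish_center 0.68 [129.2 271.9] [392.11  61.06  62.  ]
dish_center 0.67 [272.5 307.6] [390.54 -83.15  62.  ]
dish_center 0.66 [232.1 117.2] [563.36  -6.97  62.  ]
turntable 0.96 [309.8  37.8] [642.53 -49.88  30.  ]
turntable 0.58 [234.8 119.3] [558.53  -1.69  30.  ]
```

View pics/w2.png

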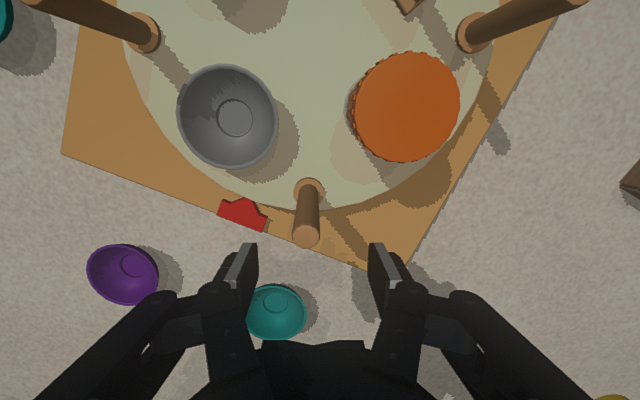

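The dowel's top is at (306,236), about 4 mm left of the fingers' midline (312). The lid edge is well clear of the right finger. Descend and close.

Call:
send_rows:
  targets:
    - {"offset": [0.2, 0.4, 0], "spin": 0}
    - {"offset": [0.2, 0.4, -1], "spin": 0}
    - {"offset": [0.2, 0.4, -2.2], "spin": 0}
    - {"offset": [0.2, 0.4, -3.4], "spin": 0}
    - {"offset": [0.2, 0.4, -4.6], "spin": 0}
    - {"offset": [0.2, 0.4, -5.1], "spin": 0}
    - {"offset": [0.2, 0.4, -5.1], "spin": 0}

```text
time_s: 3.63
eef_pos: [518.7, -83.5, 109.0]
ee_rot: [-0.001, 0.99, 0.142, -0.001]
force: [0.3, -0.3, 0.0]
grip_width: 0.703
grip_force: 0.0
```

Call:
send_rows:
  targets:
    - {"offset": [0, 0, 0], "spin": 0}
    - {"offset": [0, 0, 0], "spin": 0}
    - {"offset": [0, 0, 0], "spin": 0}
    - {"offset": [0, 0, 0], "spin": 0}
    - {"offset": [0, 0, 0], "spin": 0}
    - {"offset": [0, 0, 0], "spin": 0}
    - {"offset": [0, 0, 0], "spin": 0}
    - {"offset": [0, 0, 0], "spin": 0}
  grip: 0.1
  squeeze: 28

```text
time_s: 4.3
eef_pos: [519.6, -83.9, 110.9]
ee_rot: [0.0, 0.99, 0.142, 0.001]
force: [-0.3, -0.6, 6.0]
grip_width: 0.201
grip_force: 27.9
```

```bash
python3 s3.py w3.png
```

```text
[519.56 -83.94 110.94] tool y [ 0.28 -0.96  0.  ] [-0.38  0.44  1.65 -0.    1.05  0.9 ] [-0.33 -0.57  5.96] 0.20123301808613217 4.3
dowel_a 0.66 [313.6 273.5] [515.01 -86.94 127.  ]
dish_center 0.84 [219.1 127. ] [563.97  -7.99  62.  ]
dish_center 0.76 [100.5 298.8] [404.65  58.61  62.  ]
turntable 0.57 [310.1  31.9] [640.8  -47.96  30.  ]
```

View pics/w3.png

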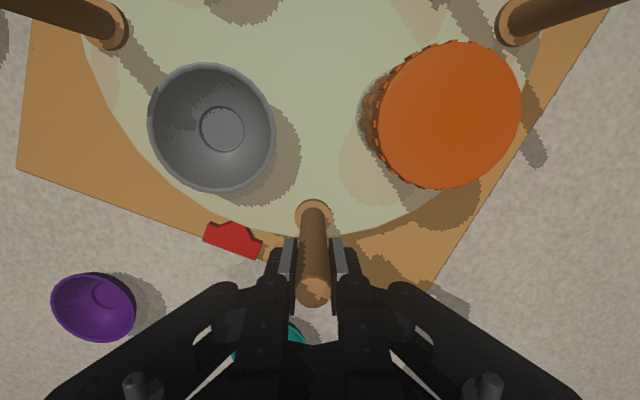

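The dowel at (313,290) is held between the pads: opening 17 mm, grip 28 N. The canister and dish are clear. Next I'll work out the arc about the axis (644,-46).

```bash
cat > arc.py <<'E'
import numpy as np
r=np.array([519.6-644,-83.9+46]); 
rot=lambda a:np.array([[np.cos(a),np.sin(a)],[-np.sin(a),np.cos(a)]])@r   # clockwise by a
st=[.012]+[.024]+[.034]*30
a=np.cumsum(st)[:32]
print(a[-1])
p0,a0=r,0
for k in range(4):
    for x in a[8*k:8*k+8]: print('{"offset": [%.2f, %.2f, 0], "spin": %.3f},'%(*((rot(x)-p0)/10).round(2),-(x-a0)),end=' ')
    a0=a[8*k+7]; p0=rot(a0); print('\n',p0+[644,-46])
E
python3 arc.py
```

```text
1.0560000000000007
{"offset": [-0.04, 0.15, 0], "spin": -0.012}, {"offset": [-0.13, 0.45, 0], "spin": -0.036}, {"offset": [-0.23, 0.88, 0], "spin": -0.070}, {"offset": [-0.33, 1.31, 0], "spin": -0.104}, {"offset": [-0.40, 1.75, 0], "spin": -0.138}, {"offset": [-0.47, 2.19, 0], "spin": -0.172}, {"offset": [-0.51, 2.62, 0], "spin": -0.206}, {"offset": [-0.54, 3.07, 0], "spin": -0.240}, 
 [514.15662639 -53.24350252]
{"offset": [-0.02, 0.44, 0], "spin": -0.034}, {"offset": [-0.02, 0.88, 0], "spin": -0.068}, {"offset": [-0.01, 1.33, 0], "spin": -0.102}, {"offset": [0.02, 1.77, 0], "spin": -0.136}, {"offset": [0.06, 2.21, 0], "spin": -0.170}, {"offset": [0.12, 2.65, 0], "spin": -0.204}, {"offset": [0.20, 3.08, 0], "spin": -0.238}, {"offset": [0.28, 3.51, 0], "spin": -0.272}, 
 [516.98422416 -18.09368013]
{"offset": [0.10, 0.43, 0], "spin": -0.034}, {"offset": [0.22, 0.86, 0], "spin": -0.068}, {"offset": [0.35, 1.28, 0], "spin": -0.102}, {"offset": [0.50, 1.70, 0], "spin": -0.136}, {"offset": [0.66, 2.11, 0], "spin": -0.170}, {"offset": [0.83, 2.52, 0], "spin": -0.204}, {"offset": [1.02, 2.92, 0], "spin": -0.238}, {"offset": [1.22, 3.31, 0], "spin": -0.272}, 
 [529.15116332  15.00421881]
{"offset": [0.21, 0.39, 0], "spin": -0.034}, {"offset": [0.44, 0.77, 0], "spin": -0.068}, {"offset": [0.68, 1.14, 0], "spin": -0.102}, {"offset": [0.93, 1.50, 0], "spin": -0.136}, {"offset": [1.20, 1.86, 0], "spin": -0.170}, {"offset": [1.47, 2.20, 0], "spin": -0.204}, {"offset": [1.76, 2.54, 0], "spin": -0.238}, {"offset": [2.06, 2.86, 0], "spin": -0.272}, 
 [549.76282114  43.61653932]
```

Call:
send_rows:
  targets:
    - {"offset": [-0.04, 0.15, 0], "spin": -0.012}
    - {"offset": [-0.13, 0.45, 0], "spin": -0.036}
    - {"offset": [-0.23, 0.88, 0], "spin": -0.07}
    - {"offset": [-0.33, 1.31, 0], "spin": -0.104}
    - {"offset": [-0.4, 1.75, 0], "spin": -0.138}
    - {"offset": [-0.47, 2.19, 0], "spin": -0.172}
    - {"offset": [-0.51, 2.62, 0], "spin": -0.206}
    - {"offset": [-0.54, 3.07, 0], "spin": -0.24}

```text
time_s: 5.22
eef_pos: [514.2, -53.2, 110.9]
ee_rot: [0.0, 1.0, 0.021, 0.001]
force: [0.5, -1.5, 4.6]
grip_width: 0.201
grip_force: 27.9
```

Forces are small and it follows the arc well.

Call:
send_rows:
  targets:
    - {"offset": [-0.02, 0.44, 0], "spin": -0.034}
    - {"offset": [-0.02, 0.88, 0], "spin": -0.068}
    - {"offset": [-0.01, 1.33, 0], "spin": -0.102}
    - {"offset": [0.02, 1.77, 0], "spin": -0.136}
    - {"offset": [0.06, 2.21, 0], "spin": -0.17}
    - {"offset": [0.12, 2.65, 0], "spin": -0.204}
    - {"offset": [0.2, 3.08, 0], "spin": -0.238}
    - {"offset": [0.28, 3.51, 0], "spin": -0.272}

```text
time_s: 5.88
eef_pos: [517.4, -18.2, 111.0]
ee_rot: [0.0, 0.993, -0.114, 0.001]
force: [1.8, -1.6, 3.3]
grip_width: 0.198
grip_force: 27.7
```

Call:
send_rows:
  targets:
    - {"offset": [0.1, 0.43, 0], "spin": -0.034}
    - {"offset": [0.22, 0.86, 0], "spin": -0.068}
    - {"offset": [0.35, 1.28, 0], "spin": -0.102}
    - {"offset": [0.5, 1.7, 0], "spin": -0.136}
    - {"offset": [0.66, 2.11, 0], "spin": -0.17}
    - {"offset": [0.83, 2.52, 0], "spin": -0.204}
    - {"offset": [1.02, 2.92, 0], "spin": -0.238}
    - {"offset": [1.22, 3.31, 0], "spin": -0.272}

```text
time_s: 6.55
eef_pos: [529.9, 14.6, 111.0]
ee_rot: [0.0, 0.969, -0.248, 0.002]
force: [2.5, -3.4, 3.3]
grip_width: 0.203
grip_force: 27.7
```

Call:
send_rows:
  targets:
    - {"offset": [0.21, 0.39, 0], "spin": -0.034}
    - {"offset": [0.44, 0.77, 0], "spin": -0.068}
    - {"offset": [0.68, 1.14, 0], "spin": -0.102}
    - {"offset": [0.93, 1.5, 0], "spin": -0.136}
    - {"offset": [1.2, 1.86, 0], "spin": -0.17}
    - {"offset": [1.47, 2.2, 0], "spin": -0.204}
    - {"offset": [1.7, 2.46, 0], "spin": -0.23}
    - {"offset": [1.7, 2.46, 0], "spin": -0.23}

```text
time_s: 7.22
eef_pos: [547.3, 38.9, 111.0]
ee_rot: [0.0, 0.934, -0.357, 0.002]
force: [3.4, -5.5, 4.4]
grip_width: 0.202
grip_force: 27.8
```

```bash
cat > s5.py <<'E'
from h import *
import sys
np.set_printoptions(precision=1,suppress=True)
s=ctrl.sense(); print(s['eef_pos'],s['joints'],s['force'])
C=np.array([644,-46.]); ax=np.radians(173.05); u=np.array([np.cos(ax),np.sin(ax)]); n=np.array([-u[1],u[0]])
for cam in('top','side'):
    im,d=ctrl.capture(cam); save(im,cam+sys.argv[1]+'.png')
    for r in ctrl.place_of(cam,'canister_center')[:2]:
        p=atz(cam,r['uv'],86); q=p[:2]-C; print(cam,round(r['conf'],2),np.array(r['uv']),p,'along',q@u,'off',q@n,'rad',np.arctan2(q@n,q@u))
    h=cv2.cvtColor(im,cv2.COLOR_RGB2HSV); m=((h[...,0]>5)&(h[...,0]<11)&(h[...,1]>200)&(h[...,2]>120)).astype(np.uint8)
    k,l,st,ce=cv2.connectedComponentsWithStats(m); i=1+np.argmax(st[1:,4])
    p=atz(cam,ce[i],122); q=p[:2]-C; print('lid',ce[i],st[i],p,'off',q@n,'along',q@u)
E
python3 s5.py 2
```

```text
[547.3  38.9 111. ] [-0.1  0.5  1.6 -0.   1.1  2.2] [ 3.4 -5.5  4.4]
lid [392. 186.] [392 186   1   1   1] [570.3 -81.5 122. ] off 44.14620344143357 along 68.81450772742039
side 0.8 [346.7 181.1] [543.6 -45.5  86. ] along 99.69018046115427 off 11.634704121971106 rad 0.116183023901941Traceback (most recent call last):
  File "s5.py", line 11, in <module>
    k,l,st,ce=cv2.connectedComponentsWithStats(m); i=1+np.argmax(st[1:,4])
                                                       ~~~~~~~~~^^^^^^^^^^
    return _wrapfunc(a, 'argmax', axis=axis, out=out, **kwds)
    return bound(*args, **kwds)
ValueError: attempt to get argmax of an empty sequence
```

View pics/top2.png

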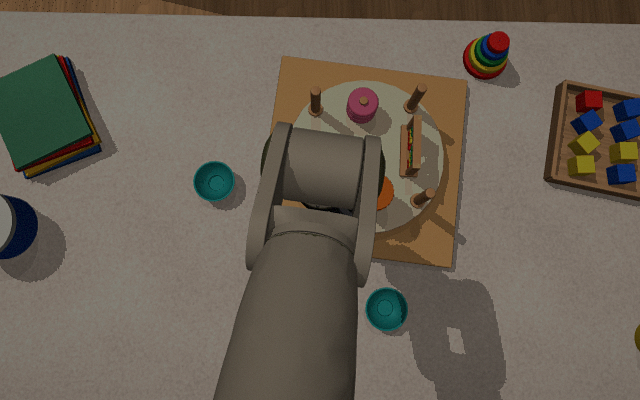

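The top view is blocked by the arm, with only the lid's edge showing at (384,193). The rings at (363,103), the abacus and the dowels still stand. The side estimate leaves about 0.13 rad, against 0.14 planned. Next I'll turn that last part and check it with the wrist and side cameras.

Call:
send_rows:
  targets:
    - {"offset": [0.2, 0.2, 0], "spin": -0.022}
    - {"offset": [0.42, 0.45, 0], "spin": -0.047}
    - {"offset": [0.66, 0.69, 0], "spin": -0.072}
    - {"offset": [0.9, 0.92, 0], "spin": -0.097}
    - {"offset": [1.1, 1.1, 0], "spin": -0.12}
    - {"offset": [1.23, 1.22, 0], "spin": -0.135}
    - {"offset": [1.23, 1.22, 0], "spin": -0.135}
    - {"offset": [1.23, 1.22, 0], "spin": -0.135}

```text
time_s: 8.08
eef_pos: [559.3, 50.6, 111.0]
ee_rot: [0.0, 0.908, -0.419, 0.002]
force: [3.6, -7.2, 2.6]
grip_width: 0.202
grip_force: 27.8
```

```bash
sed -i '/h=cv2/,$d' s5.py; python3 s5.py 3; python3 s3.py w4.png
```

```text
[559.3  50.6 111. ] [-0.1  0.5  1.5 -0.   1.1  2.3] [ 3.6 -7.2  2.6]
side 0.83 [340.3 178.5] [558.3 -45.5  86. ] along 85.16684913888957 off 9.924625894735122 rad 0.11600833360726437
[559.24  50.6  110.98] tool y [-0.76 -0.65 -0.  ] [-0.12  0.51  1.54 -0.    1.09  2.32] [ 2.13 -6.77  2.84] 0.20650158481517353 8.2833
dowel_a 0.85 [313.8 273.1] [555.5   51.58 127.  ]
dish_center 0.97 [167.7 315.5] [593.67 190.67  62.  ]
dish_center 0.84 [578.8 227.9] [404.38 -72.98  62.  ]
dish_center 0.6 [218.7 131.6] [646.25  42.    62.  ]
dish_center 0.46 [432.  346.4] [404.95  71.85  62.  ]
turntable 0.72 [313.8  32. ] [640.82 -48.96  30.  ]
```

View pics/w4.png

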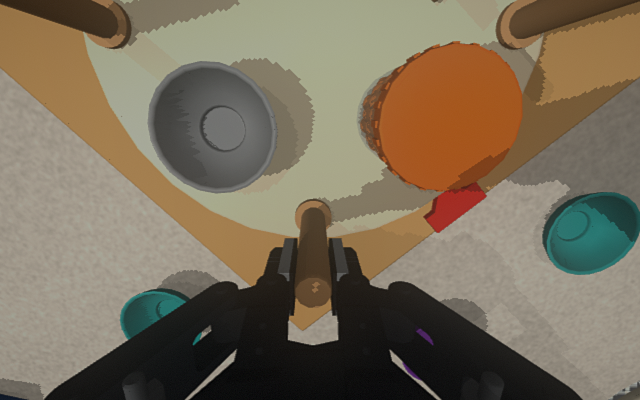

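View pics/side3.png

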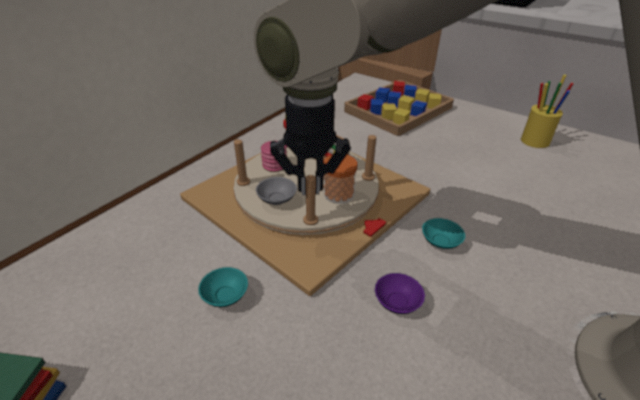

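The wrist view shows the lid centred near (451,116), the marker at (457,208), the dish at (210,127) and the dowel base at (313,213). In the side view everything is upright and the canister at (340,178) faces the marker. Now I'll check the residual with the wrist camera, using the held dowel to cancel its bias.

```bash
cat > s6.py <<'E'
from h import *
from scipy.spatial.transform import Rotation as R
from scipy.optimize import least_squares
np.set_printoptions(precision=1,suppress=True)
s=ctrl.sense(); c=ctrl.calibration('wrist'); M=np.array(c['mount']); Rt=R.from_quat(s['ee_rot'],scalar_first=True).as_matrix()
o=Rt@M[:3,3]+s['eef_pos']
def w(uv,z):
    v=Rt@M[:3,:3]@np.array([(uv[0]-c['cx'])/c['fx'],(uv[1]-c['cy'])/c['fy'],1]); return o+v*(z-o[2])/v[2]
im=cv2.imread('pics/w4.png'); h=cv2.cvtColor(im,cv2.COLOR_BGR2HSV)
def comp(m):
    k,l,st,ce=cv2.connectedComponentsWithStats(m.astype(np.uint8)); i=1+np.argmax(st[1:,4]); return l==i,ce[i],st[i]
m,ce,st=comp((h[...,0]>5)&(h[...,0]<13)&(h[...,1]>190)&(h[...,2]>95)&(np.arange(640)[None]>360)&(np.arange(400)[:,None]<200))
e=cv2.minEnclosingCircle(np.argwhere(m)[:,::-1].astype(np.float32)); print('lid',ce,st,e)
m2,ce2,st2=comp(((h[...,0]<5)|(h[...,0]>174))&(h[...,1]>150)&(h[...,2]>60)&(np.arange(400)[:,None]>170)); print('marker',ce2,st2)
C=np.array([644,-46.])
for z,uv,n in((122,(451,116),'lid'),(26,ce2,'marker'),(48,(313,213),'dowel base'),(145,(313,292),'dowel top'),(62,(212,127),'dish')):
    p=w(uv,z); print(n,p,'angle',np.degrees(np.arctan2(*(p[:2]-C)[::-1]))%360)
# board front edge in the wrist picture: corners of its two visible edges
for uv in ((301,329),(594,110),(40,105)): print('edge',w(uv,20))
E
python3 s6.py
```

```text
lid [438.7 131.9] [ 382   42  140  149 8393] ((448.0686950683594, 115.74172973632812), 78.80563354492188)
marker [453.2 205.3] [ 424  182   62   51 1479]
lid [559.  -47.7 122. ] angle 181.11629879042053
marker [465.9 -27.3  26. ] angle 174.00645198192373
dowel base [557.8  49.2  48. ] angle 132.1510562116173
dowel top [556.9  50.6 145. ] angle 132.03848081729686
dish [651.3  42.4  62. ] angle 85.27179849131969
edge [478.5 160.8  20. ]
edge [ 438.2 -153.    20. ]
edge [772.8 127.4  20. ]
```

Wrist and side agree: the canister is still about 10 mm short of the marker axis, so I'll turn it about 0.115 rad more.

Call:
send_rows:
  targets:
    - {"offset": [0.2, 0.17, 0], "spin": -0.02}
    - {"offset": [0.45, 0.36, 0], "spin": -0.045}
    - {"offset": [0.7, 0.56, 0], "spin": -0.07}
    - {"offset": [0.95, 0.75, 0], "spin": -0.095}
    - {"offset": [1.16, 0.91, 0], "spin": -0.115}
    - {"offset": [1.16, 0.91, 0], "spin": -0.115}
    - {"offset": [1.16, 0.91, 0], "spin": -0.115}
    - {"offset": [1.16, 0.91, 0], "spin": -0.115}

```text
time_s: 9.2
eef_pos: [570.9, 59.4, 111.0]
ee_rot: [0.0, 0.882, -0.471, 0.002]
force: [2.6, -8.2, 2.7]
grip_width: 0.202
grip_force: 27.8
```

```bash
python3 s5.py 5; python3 s3.py w5.png; sed -i 's/w4/w5/' s6.py; python3 s6.py
```

```text
[570.9  59.4 111. ] [-0.1  0.5  1.5 -0.   1.1  2.5] [ 2.6 -8.2  2.7]
top 0.71 [371.5 108.9] [720.  -52.2  86. ] along -76.17419885097624 off -3.043684795074741 rad -3.101656998359074
side 0.66 [330.4 147. ] [ 640.6 -132.8   86. ] along -7.117121672620992 off 86.61533363746813 rad 1.652781446188374
side 0.65 [337.4 182.3] [555.8 -31.7  86. ] along 89.26207986598196 off -3.5405353085236424 rad -0.03964371346372889
[570.85  59.38 110.97] tool y [-0.83 -0.56 -0.  ] [-0.1   0.53  1.5  -0.    1.1   2.45] [ 3.2  -8.25  2.85] 0.20238334813386177 9.4
dowel_a 0.93 [311.2 273.1] [568.52  61.41 127.  ]
canister_center 0.31 [222.2 129.1] [650.1   32.47  86.  ]
dish_center 0.84 [608.7 200. ] [402.44 -72.17  62.  ]
dish_center 0.77 [218.8 128.8] [657.28  39.08  62.  ]
dish_center 0.75 [465.5 329.4] [408.87  68.93  62.  ]
dish_center 0.46 [199.6 327. ] [594.34 190.23  62.  ]
turntable 0.81 [311.4  31.5] [642.22 -48.34  30.  ]
lid [442.7 132.2] [ 382   42  140  149 9726] ((448.10809326171875, 115.89189147949219), 78.72126007080078)
marker [472.4 193. ] [ 444  171   62   47 1163]
lid [559.5 -38.3 122. ] angle 174.78232284265903
marker [463.5 -24.6  26. ] angle 173.2412756233508
dowel base [569.5  58.1  48. ] angle 125.61288977925724
dowel top [568.7  59.5 145. ] angle 125.50787071521978
dish [661.6  40.5  62. ] angle 78.53360271723757
edge [503.6 178.   20. ]
edge [ 427.5 -129.    20. ]
edge [792.1 111.1  20. ]
```

View pics/w5.png

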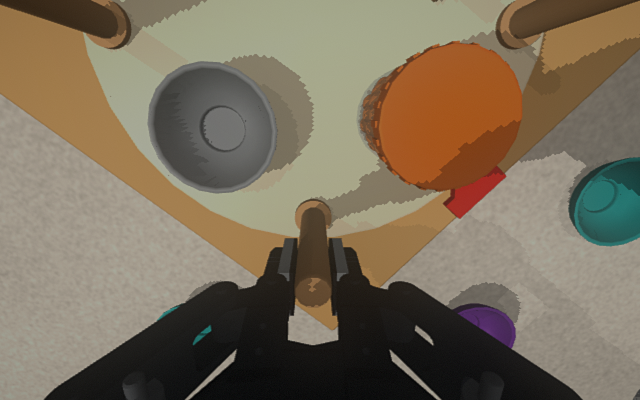

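The lid at (451,116) lines up with the marker at (474,193). The estimated offsets are about 1–2 mm (wrist) and −3.5 mm (side), within the 14 mm allowed. The dowel is still gripped at 28 N and the dish stands undisturbed, so I'm handing in.

```bash
python3 -c "
from rig import ctrl
s=ctrl.sense(); print(s['grip_force'],s['dq'].round(3)); print(ctrl.finish_job())"
```

```text
27.780195772647858 [-0.001  0.001  0.002 -0.001 -0.002  0.   ]
the job is handed in; nothing more can be done
None
```

I turned the table about 1.26 rad clockwise and handed the job in with the canister at the red marker, within about 4 mm of its axis by my last measurements, and the gripper still holding the dowel at 28 N; the hand-in returned no verdict.

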